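# Find the free cell of the sample box and push its flap open

### The job

Three of the four cells of the white sample box are full, so their flaps sit firm; one cell is free and its flap rocks when pressed at the ribbed end. Press the flaps gently with the fingertips to find the one that gives, then push that one fully open, leave it open and take the hand away. Do not grip or lift anything, and leave the beaker, bottle, orange and dish where they are.

Things in the scene. Friction and masses are not known exactly. Their poses are not given: they have to be found in the camera images.
- sample_box: White sample box fixed to the bench, 196 (x) x 468 (y) x 100 mm high, turned about the vertical up to 15 degrees. Origin on the bench; in its own axes it spans x -81 (front, robot side) to +115, y -234 to +234 mm. In its flat top lie four identical flaps in a row along y, over four cells 94 mm deep; behind them is a closed deck, x 63 to 115 mm.
- flap_1_press (a point): Press place, in the middle of three thin dark ribs, on top of the flap leftmost seen from the robot (+y): box x -30, y +166, z 100 mm when closed; moves with the flap. The flap is an aluminium plate 120 (box x) x 94 (box y) x 5 mm, flush with the box top, from box x -60 to +60 mm. It tilts about a pin along box y at box x +20 mm, 50 mm behind this point.
- flap_2_press (a point): Press place, in the middle of three thin dark ribs, on top of the flap second from the left: box x -30, y +55, z 100 mm when closed; moves with the flap. The flap is an aluminium plate 120 (box x) x 94 (box y) x 5 mm, flush with the box top, from box x -60 to +60 mm. It tilts about a pin along box y at box x +20 mm, 50 mm behind this point.
- flap_3_press (a point): Press place, in the middle of three thin dark ribs, on top of the flap third from the left: box x -30, y -55, z 100 mm when closed; moves with the flap. The flap is an aluminium plate 120 (box x) x 94 (box y) x 5 mm, flush with the box top, from box x -60 to +60 mm. It tilts about a pin along box y at box x +20 mm, 50 mm behind this point.
- flap_4_press (a point): Press place, in the middle of three thin dark ribs, on top of the flap rightmost seen from the robot (-y): box x -30, y -166, z 100 mm when closed; moves with the flap. The flap is an aluminium plate 120 (box x) x 94 (box y) x 5 mm, flush with the box top, from box x -60 to +60 mm. It tilts about a pin along box y at box x +20 mm, 50 mm behind this point.
- flap_1 (a joint): Tilt of the flap leftmost seen from the robot (+y), rad: 0 closed; grows as its near part sinks into the cell (never the other way) to a stop at 0.70, fully open, press place 32 mm lower. Over a full cell it is firm: springs about 2 mm at 15 N, 5 mm at most; over the free cell (any of the four) it gives way at 2.5 to 4 N on the press place. The stiff pivot keeps it so.
- flap_2 (a joint): Tilt of the flap second from the left, rad: 0 closed; grows as its near part sinks into the cell (never the other way) to a stop at 0.70, fully open, press place 32 mm lower. Over a full cell it is firm: springs about 2 mm at 15 N, 5 mm at most; over the free cell (any of the four) it gives way at 2.5 to 4 N on the press place. The stiff pivot keeps it so.
- flap_3 (a joint): Tilt of the flap third from the left, rad: 0 closed; grows as its near part sinks into the cell (never the other way) to a stop at 0.70, fully open, press place 32 mm lower. Over a full cell it is firm: springs about 2 mm at 15 N, 5 mm at most; over the free cell (any of the four) it gives way at 2.5 to 4 N on the press place. The stiff pivot keeps it so.
- flap_4 (a joint): Tilt of the flap rightmost seen from the robot (-y), rad: 0 closed; grows as its near part sinks into the cell (never the other way) to a stop at 0.70, fully open, press place 32 mm lower. Over a full cell it is firm: springs about 2 mm at 15 N, 5 mm at most; over the free cell (any of the four) it gives way at 2.5 to 4 N on the press place. The stiff pivot keeps it so.
- beaker: Bystander: clear beaker, 66 mm across, 85 mm high, standing on the bench behind the box; origin at the centre of its underside.
- bottle: Bystander: white bottle, 60 mm across, 150 mm high, on the bench to the right of the box; origin at the centre of its underside.
- orange: Bystander: orange, 72 mm across, 68 mm high, on the bench to the left of the box; origin at the centre of its underside.
- dish: Bystander: white round dish, 44 mm across, 14 mm high, on the rear deck of the box; origin at the centre of its underside.

How it is judged:
By the outcome, as a careful person would: the job done as asked, in the order asked, and still so for the second after the job is handed in, with the robot touching nothing.
It also fails if it takes over 48 s, if anything falls off the work surface, if the arm or the gripper's body presses on something with over 40 N, if the wrist force passes 120 N, or if a joint passes its speed limit or range.

### The arm

A 7-joint arm with a two-finger parallel gripper is mounted at the origin on the work surface. World frame = base frame: x ahead of the robot, y to its left, z up, the work surface at z = 0. Lengths are in m, angles in rad, forces in N, time in s.
With the tool pointing down it reaches from about 0.4 to 0.85 m from the base axis. Payload 10.4 kg.
Tool frame: the origin (TCP) lies midway between the tips of the shut fingers; the grasp point (between the pads) lies 19 mm behind it; z points along the fingers, x is the direction in which the jaws open and shut, and the axes are right-handed (so a half turn about z gives the same grasp; the last joint's range is limited). The gripper opens to 85 mm and grips with 20 to 120 N. Pads are 22 mm wide; open, the fingers measure 114 mm over their backs; the gripper's body (76 mm by 85 mm) begins 54 mm behind the grasp point. The pads swing forward as they close: fully open they stand 13 mm farther back than shut.
Start: joints at [-1.15, 0.332, -0.065, 1.46, 0.022, 1.35, -0.088], TCP at [0.268, 0.564, 0.231] pointing down, gripper open.
Joint ranges: [-2.6, 2.6], [-0.5, 2.12], [-1.47, 1.34], [0.16, 2.42], [-1.27, 4.41], [0.06, 2.06], [-2.6, 2.6]. Speed limits (rad/s): [2.22, 2.22, 2.79, 2.79, 3.14, 3.14, 3.14].

### API

Orientations are given as a unit quaternion [x, y, z, w].
In Python, from workcell import telemetry, eyes, order gives the robot as it stands.
- The arm moves only by the tool servo_tool, never from a script. Its argument "deltas" is a list of rows, each a list of 3 entries, a list of its own where there are three numbers: the shift along the tool's x, y, z in cm, then the turn about the tool's z in rad, then the finger opening in cm, from 0 to 8.54. A call has 1 to 12 rows; each row shifts and turns the pose as measured when the row begins, along the tool's axes as they then stand; what a row does not reach is not made up. A row lasts 1/12 s, in which the tool goes at most 41.7 mm and 7.16 degrees, less where a joint would pass 70% of its speed; a pose out of reach is approached as far as the arm can. A call is refused whole if a number of a shift passes 4.17 or a number of a turn 0.125, either way. A call with a gripper value outside its range is refused whole. The fingers move at their own pace and stop on an object; "force" is the grip in N (left out, the last holds). Time passes only in rows, so rows that do not move let the fingers close. It gives the time, the measured TCP pose, the force and the opening at its end, in the units of the state.
- telemetry.get_obs(): the state, without advancing time (a new reading comes with each control period).
- eyes.camera(name): name is "scene" or "top" or "wrist"; returns (picture, depth): 480x640x3 uint8, blue, green, red; 480x640 float32, m along the optical axis (not along the pixel's ray), 0 where there is no reading.
- eyes.calibration(name): a dict with "fx", "fy", "cx", "cy" (pixels), "distortion" ([k1, k2, p1, p2, k3] as OpenCV has them; the pictures are not rectified), "rvec" (rotation vector, rad) and "tvec" (3), from world to camera coordinates, as OpenCV has them. Camera axes: x right, y down, z forward; pixel columns grow to the right and rows downward; lengths in m; the calibration is good to about 2 mm. A picture is of the moment at which its call begins: read the wrist's pose just before it. calibration takes no time and is no camera call; for the wrist camera it gives the pose at the moment of the call.
- order.hand_in(): hands the job in, once; it reports no verdict.
The state is a dict: "clock": time; "joint_pos": joint angles; "joint_velocities": joint speeds; "tau": joint torques, N m; "position": TCP position; "ee_rot": TCP orientation; "ft_force": force on the tool from outside, world axes, zero at the start; "torque": the same for the moment, N m; "grip_width": opening from 0.0 (shut) to 1.0 (fully open).
Only numpy, scipy, OpenCV 4.12 (cv2) and the standard library are available. Lean on these libraries where they do the work, as an engineer would, in place of code of your own. Each camera call takes 0.05 s, during which the arm holds its last target. There are 200 camera calls.

## Working session

There is one attempt and no reset: what is moved stays moved. The work goes in short steps, Python scripts to look and compute and a tool call to move; the robot and the scene stay as the last step left them, time stands still between calls to the robot, and variables do not carry over. Pictures are saved under pics/ and viewed, about 8 in all and at most 12, crops included, and the job is handed in when it is done.

Besides the shell and the picture viewer there is one more tool, called by a JSON object that holds its "method" and its "body". servo_tool: Moves the arm, as the interface text tells. Its arguments: {"type":"object","properties":{"deltas":{"type":"array"},"force":{"type":"number"}},"required":["deltas"]}

```bash
mkdir -p pics; ls; python3 - <<'E'
from workcell import telemetry, eyes
import cv2,numpy as np
print(telemetry.get_obs())
for n in ["scene","top"]:
    p,d=eyes.camera(n); cv2.imwrite(f"pics/{n}0.png",p); np.save(f"pics/{n}0.npy",d); print(n,eyes.calibration(n))
E
```

```text
pics
{'clock': 0.0, 'joint_pos': array([-1.14961837,  0.332859  , -0.0647058 ,  1.4609619 ,  0.02164101,
        1.34991234, -0.08854454]), 'joint_velocities': array([-0.0002787 ,  0.00084932,  0.00050663,  0.00046575, -0.00084858,
       -0.00158053, -0.00122605]), 'tau': array([-8.17409473e-04, -6.25433564e+01,  4.84902249e-02, -3.91612995e+01,
        1.60980423e-02,  9.78420430e-03, -3.78933817e-05]), 'position': array([0.268195  , 0.56410245, 0.23051418]), 'ee_rot': array([ 8.45387949e-01,  5.34152313e-01, -5.80120032e-04,  4.29717676e-04]), 'ft_force': array([ 0.07179322,  0.79900202, -0.23088132]), 'torque': array([-0.01547575, -0.05466181, -0.05425596]), 'grip_width': 0.9996422712825057}
scene {'fx': 601.1933041227338, 'fy': 601.1933041227338, 'cx': 315.3299746142755, 'cy': 243.68446102302016, 'distortion': array([-0.0014447,  0.       ,  0.       ,  0.       ,  0.       ]), 'rvec': array([ 1.03566838,  2.65272791, -0.73364698]), 'tvec': array([ 0.44838942, -0.35577606,  1.65569402])}
top {'fx': 518.7451850311692, 'fy': 518.7451850311692, 'cx': 314.3524388257324, 'cy': 244.32706372974508, 'distortion': array([-0.0215048,  0.       ,  0.       ,  0.       ,  0.       ]), 'rvec': array([ 2.15771625, -2.11296906,  0.15935658]), 'tvec': array([0.03015661, 0.64468592, 1.27574354])}
```

View pics/top0.png

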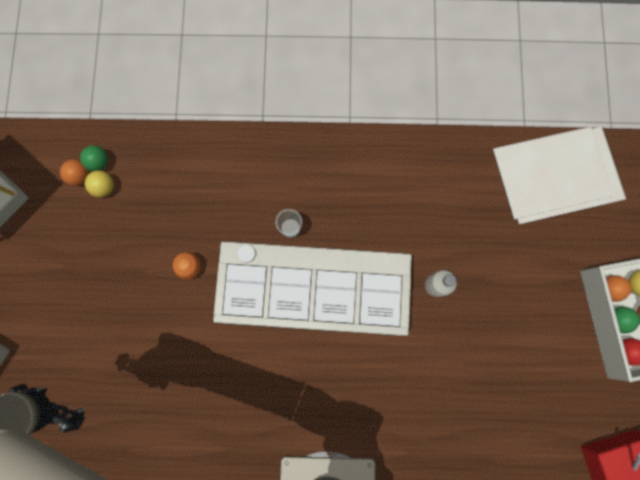

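View pics/scene0.png

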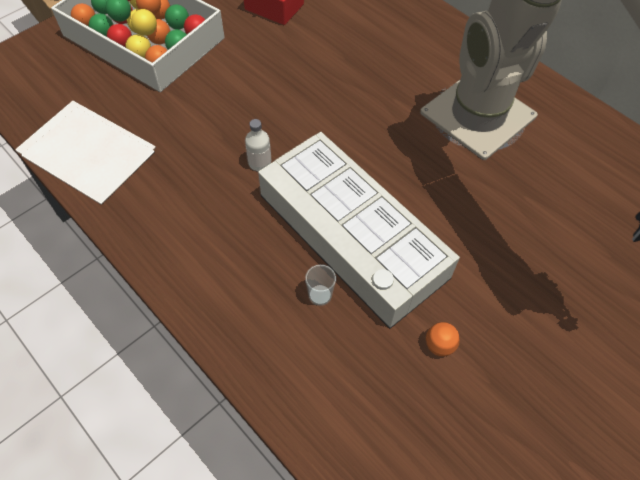

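The top view shows the box with corners at about (221,243), (412,254), (408,334) and (214,322). The dish is on its left rear, the beaker behind it, the orange to the left and the bottle to the right. The scene view agrees. Next I'll measure the box pose from depth.

```bash
cat > h.py <<'E'
import numpy as np,cv2
from workcell import telemetry, eyes
from scipy.spatial.transform import Rotation as R
def cloud(n,d,c):
    v,u=np.mgrid[0:480,0:640]; K=np.array([[c['fx'],0,c['cx']],[0,c['fy'],c['cy']],[0,0,1]])
    uv=cv2.undistortPoints(np.stack([u,v],-1).reshape(-1,1,2).astype(float),K,c['distortion']).reshape(480,640,2)
    P=np.dstack([uv,np.ones((480,640))])*d[...,None]
    M=R.from_rotvec(c['rvec']).as_matrix(); return (P-c['tvec'])@M
def pix(n,pts,c=None):
    c=c or eyes.calibration(n); K=np.array([[c['fx'],0,c['cx']],[0,c['fy'],c['cy']],[0,0,1]])
    return cv2.projectPoints(np.array(pts,float),c['rvec'],c['tvec'],K,c['distortion'])[0].reshape(-1,2)
E
python3 - <<'E'
from h import *
for n in ["top","scene"]:
    d=np.load(f"pics/{n}0.npy"); W=cloud(n,d,eyes.calibration(n))
    m=(abs(W[...,2]-.1)<.012)&(d>0)&(W[...,0]>.3)&(W[...,0]<.9)&(abs(W[...,1])<.45)
    m=cv2.morphologyEx(m.astype(np.uint8),cv2.MORPH_OPEN,np.ones((5,5)))
    k,l,s,_=cv2.connectedComponentsWithStats(m); i=1+np.argmax(s[1:,4]); p=W[l==i]
    r=cv2.minAreaRect((p[:,:2]*1000).astype(np.float32)); print(n,np.median(p[:,2]),r,cv2.boxPoints(r).tolist())
    (cx,cy),(w,h),a=r
    b=cv2.boxPoints(r); e=[b[(j+1)%4]-b[j] for j in range(2)]; e=max(e,key=np.linalg.norm); e=e/np.linalg.norm(e); e=e*np.sign(e[1])
    ey=e; ex=np.array([e[1],-e[0]]); o=np.array([cx,cy])-17*ex; print("origin",o,"yaw",np.arctan2(ex[1],ex[0]))
    for y in(166,55,-55,-166): print(o+ex*-30+ey*y)
    for q,nm in zip([(-81,-234),(-81,234),(115,-234),(115,234)],'abcd'): w=o+ex*q[0]+ey*q[1]; print(nm,pix(n,[[w[0]/1e3,w[1]/1e3,.1]])[0])
E
```

```text
top 0.10010615125770284 ((529.7218627929688, 44.68916320800781), (469.25384521484375, 196.774169921875), 87.36367797851562) [[420.6469421386719, -185.16400146484375], [617.212890625, -194.21487426757812], [638.7967529296875, 274.5423278808594], [442.2308349609375, 283.59320068359375]]
origin [512.73985481  45.47109747] yaw -0.046012368
[490.40696287 212.67529178]
[485.30139184 101.79277301]
[480.24181724  -8.09081006]
[ 475.1362462  -118.97332883]
a [407.44440395 334.88339885]
b [213.20736527 321.57742422]
c [410.64835873 254.03123538]
d [220.92196806 241.54579315]
scene 0.10097614609175633 ((531.907958984375, 43.16011047363281), (472.5246276855469, 200.5733184814453), 87.17414855957031) [[420.0954284667969, -187.8707275390625], [620.4248657226562, -197.75909423828125], [643.720458984375, 274.1909484863281], [443.39105224609375, 284.0793151855469]]
origin [514.92863083  43.99821508] yaw -0.049320266
[493.1489563  211.27536476]
[487.67662573 100.410344  ]
[482.25359583  -9.45589745]
[ 476.78126526 -120.3209182 ]
a [320.44671989 130.7794479 ]
b [459.34572656 256.81181351]
c [257.24920475 170.85111403]
d [394.15472134 309.48320945]
```

{"method": "servo_tool", "body": {"deltas": [[[0,0,0],-0.1,0],[[0,0,0],-0.1,0],[[0,0,0],-0.1,0],[[0,0,0],-0.1,0],[[-4,2.8,0],0,0],[[-4,2.8,0],0,0],[[-4,2.8,0],0,0],[[-4,2.8,0],0,0],[[-4,2.8,0],0,0],[[-4,2.8,0],0,0],[[-4,2.8,0],0,0],[[0,0,0],0,0]], "force": 20}}

```text
clock: 1.1
position: [0.433, 0.3096, 0.2247]
ee_rot: [0.713, 0.702, -0.006, 0.0]
ft_force: [0.7, -0.4, -0.0]
grip_width: 0.003
```

{"method": "servo_tool", "body": {"deltas": [[[-3.2,2.2,0],0.03,0],[[-3.2,2.2,0],0,0],[[-3.2,2.2,0],0,0],[[-0.5,0.4,2.0],0,0],[[0,0,2.5],0,0],[[0,0,2.5],0,0],[[0,0,0],0,0],[[0,0,0],0,0]]}}

```text
clock: 1.77
position: [0.4986, 0.2026, 0.1526]
ee_rot: [0.726, 0.687, -0.006, 0.001]
ft_force: [0.2, 0.7, 1.3]
grip_width: -0.002
```

```bash
python3 - <<'E'
from h import *
o=telemetry.get_obs(); print(o['position'],R.from_quat(o['ee_rot']).as_matrix().round(3),o['ft_force'])
for n in ["wrist"]:
    p,d=eyes.camera(n); 
    for q in pix(n,[[.4915,.212,.1],[.4863,.101,.1],[.481,-.0087,.1]]): cv2.drawMarker(p,tuple(int(t) for t in q),(0,0,255),0,20,2)
    cv2.imwrite(f"pics/{n}1.png",p)
E
```

```text
[0.49864345 0.20264551 0.15258776] [[ 0.055  0.998 -0.008]
 [ 0.998 -0.055 -0.01 ]
 [-0.01  -0.007 -1.   ]] [0.22829378 0.70109589 1.32320273]
```

View pics/wrist1.png

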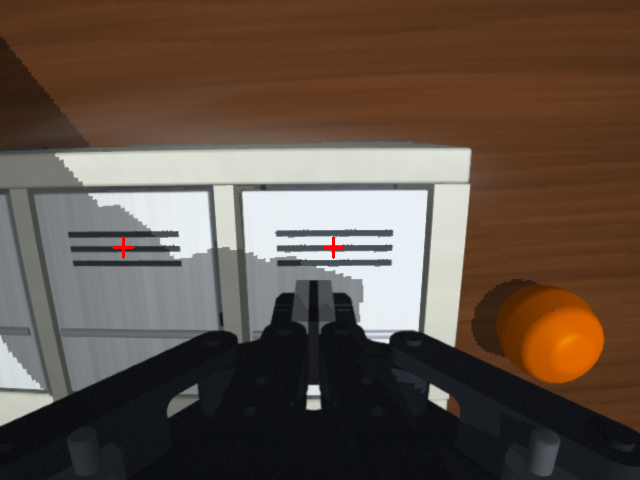

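The projected press points land on the middle ribs of flap 1 (333,247) and flap 2 (123,247), so the box pose is good. I'll correct the lateral offset and come down near flap 1.

{"method": "servo_tool", "body": {"deltas": [[[0.9,-0.8,1.5],0,0],[[0,0,1.5],0,0],[[0,0,0.9],0,0],[[0,0,0.3],0,0],[[0,0,0],0,0]]}}

```text
clock: 2.23
position: [0.4927, 0.2159, 0.1158]
ee_rot: [0.725, 0.689, -0.002, 0.001]
ft_force: [-0.4, 0.6, 0.7]
grip_width: 0.001
```

{"method": "servo_tool", "body": {"deltas": [[[-0.3,0,0.7],0,0],[[0,0,0.4],0,0],[[0,0,0.2],0,0],[[0,0,0],0,0]]}}

```text
clock: 2.57
position: [0.4941, 0.2131, 0.1044]
ee_rot: [0.725, 0.689, -0.0, 0.002]
ft_force: [-0.1, -0.3, 0.7]
grip_width: -0.001
```

{"method": "servo_tool", "body": {"deltas": [[[0,-0.2,0.2],0,0],[[0,0,0.2],0,0],[[0,0,0.2],0,0],[[0,0,0.2],0,0]]}}

```text
clock: 2.9
position: [0.4926, 0.2133, 0.0982]
ee_rot: [0.725, 0.688, 0.0, 0.002]
ft_force: [-10.3, -4.0, 21.8]
grip_width: -0.003
```

Flap 1 is firm: 22 N at only about 2 mm of give. On to flap 2.

{"method": "servo_tool", "body": {"deltas": [[[0,0,-1.0],0,0],[[0,0,-0.5],0,0],[[-3.7,0,0],0,0],[[-3.7,0,0],0,0],[[-3.4,0,0],0,0],[[0,0,0],0,0],[[0,0,0],0,0]]}}

```text
clock: 3.48
position: [0.4876, 0.1037, 0.1163]
ee_rot: [0.724, 0.69, 0.003, 0.002]
ft_force: [0.7, 0.4, 0.6]
grip_width: -0.006
```

{"method": "servo_tool", "body": {"deltas": [[[-0.2,0,0.7],0,0],[[0,0,0.4],0,0],[[0,0,0.1],0,0],[[0,0,0.1],0,0],[[0,0,0.1],0,0],[[0,0,0.1],0,0]]}}

```text
clock: 3.98
position: [0.4879, 0.1044, 0.0998]
ee_rot: [0.723, 0.691, 0.003, 0.002]
ft_force: [-1.4, -1.7, 2.2]
grip_width: 0.001
```

{"method": "servo_tool", "body": {"deltas": [[[0,0,0.1],0,0],[[0,0,0.1],0,0]]}}

```text
clock: 4.15
position: [0.4879, 0.1045, 0.0987]
ee_rot: [0.723, 0.691, 0.002, 0.002]
ft_force: [-7.0, -4.0, 15.7]
grip_width: -0.0
```

Flap 2 is firm as well: 16 N at about 1.5 mm. On to flap 3.

{"method": "servo_tool", "body": {"deltas": [[[0,0,-1.0],0,0],[[0,0,-0.5],0,0],[[-3.8,0,0],0,0],[[-3.8,0,0],0,0],[[-3.7,0,0],0,0],[[0,0,0],0,0],[[0,0,0],0,0]]}}

```text
clock: 4.73
position: [0.4847, -0.0091, 0.1178]
ee_rot: [0.72, 0.694, 0.005, 0.003]
ft_force: [0.5, 1.2, -0.4]
grip_width: 0.0
```

{"method": "servo_tool", "body": {"deltas": [[[0,-0.2,0.7],0.02,0],[[0,0,0.5],0,0],[[0,0,0.1],0,0],[[0,0,0.1],0,0],[[0,0,0.1],0,0],[[0,0,0.1],0,0]]}}

```text
clock: 5.23
position: [0.4831, -0.0054, 0.1004]
ee_rot: [0.726, 0.687, 0.005, 0.003]
ft_force: [0.8, -0.7, 0.0]
grip_width: -0.0
```

{"method": "servo_tool", "body": {"deltas": [[[-0.2,0,0.1],0,0],[[0,0,0.1],0,0],[[0,0,0.1],0,0]]}}

```text
clock: 5.48
position: [0.4833, -0.0062, 0.0987]
ee_rot: [0.726, 0.688, 0.006, 0.003]
ft_force: [-7.6, -1.2, 15.9]
grip_width: -0.001
```

Flap 3 is firm too: 16 N at about 1.5 mm. By elimination it should be flap 4, but I'll press it to confirm.

{"method": "servo_tool", "body": {"deltas": [[[0,0,-1.0],0,0],[[0,0,-0.5],0,0],[[-3.8,0,0],0,0],[[-3.8,0,0],0,0],[[-3.8,0,0],0,0],[[0,0,0],0,0],[[0,0,0],0,0]]}}

```text
clock: 6.07
position: [0.4791, -0.1231, 0.1175]
ee_rot: [0.724, 0.69, 0.008, 0.005]
ft_force: [0.2, 0.6, 0.6]
grip_width: 0.002
```

{"method": "servo_tool", "body": {"deltas": [[[0.2,-0.2,0.7],0,0],[[0,0,0.5],0,0],[[0,0,0.1],0,0],[[0,0,0.1],0,0],[[0,0,0.1],0,0],[[0,0,0.1],0,0],[[0,0,0.1],0,0],[[0,0,0.1],0,0]]}}

```text
clock: 6.73
position: [0.478, -0.1172, 0.0981]
ee_rot: [0.722, 0.692, 0.008, 0.005]
ft_force: [-1.3, -1.0, 3.6]
grip_width: 0.0
```

{"method": "servo_tool", "body": {"deltas": [[[-0.2,0,0.1],0,0],[[0,0,0.1],0,0],[[0,0,0.1],0,0],[[0,0,0.1],0,0],[[0,0,0.1],0,0]]}}

```text
clock: 7.15
position: [0.4784, -0.1188, 0.0933]
ee_rot: [0.722, 0.692, 0.008, 0.005]
ft_force: [-0.9, -0.4, 2.2]
grip_width: -0.003
```

Flap 4 gives: about 2 N at 7 mm down. I'll push it to its stop.

{"method": "servo_tool", "body": {"deltas": [[[0,0,0.25],0,0],[[0,0,0.25],0,0],[[0,0,0.25],0,0],[[0,0,0.25],0,0],[[0,0,0.25],0,0],[[0,0,0.25],0,0]]}}

```text
clock: 7.65
position: [0.481, -0.1189, 0.078]
ee_rot: [0.722, 0.692, 0.01, 0.006]
ft_force: [0.4, 1.1, 3.3]
grip_width: 0.002
```

{"method": "servo_tool", "body": {"deltas": [[[0,-0.3,0.15],0,0],[[0,0,0.15],0,0],[[0,0,0.15],0,0],[[0,0,0.1],0,0]]}}

```text
clock: 7.98
position: [0.477, -0.1188, 0.071]
ee_rot: [0.722, 0.692, 0.009, 0.006]
ft_force: [0.2, -0.3, 2.8]
grip_width: -0.001
```

{"method": "servo_tool", "body": {"deltas": [[[0,0,0.1],0,0],[[0,0,0.1],0,0],[[0,0,0.1],0,0],[[0,0,0.1],0,0]]}}

```text
clock: 8.32
position: [0.4767, -0.1188, 0.0665]
ee_rot: [0.722, 0.692, 0.009, 0.006]
ft_force: [-0.8, 0.2, 3.2]
grip_width: -0.001
```

{"method": "servo_tool", "body": {"deltas": [[[0,0,0.1],0,0],[[0,0,0.1],0,0],[[0,0,0.1],0,0]]}}

```text
clock: 8.57
position: [0.477, -0.1189, 0.0645]
ee_rot: [0.722, 0.692, 0.009, 0.005]
ft_force: [-11.7, 1.3, 26.5]
grip_width: 0.001
```

The stop is reached: the force jumped to 26 N at z 64.5 mm. I'll retract straight up and look.

{"method": "servo_tool", "body": {"deltas": [[[0,0,-0.5],0,0],[[0,0,-2],0,0],[[0,0,-3],0,0],[[0,0,-4],0,0],[[0,0,-4],0,0],[[0,0,-3],0,0],[[0,0,0],0,0],[[0,0,0],0,0]]}}

```text
clock: 9.23
position: [0.4702, -0.1195, 0.2341]
ee_rot: [0.722, 0.692, 0.006, 0.003]
ft_force: [0.1, 0.2, -1.0]
grip_width: -0.002
```

```bash
python3 - <<'E'
from h import *
o=telemetry.get_obs(); print(o['position'],o['ft_force'],o['clock'])
Ws={}
for n in ["wrist","scene"]:
    c=eyes.calibration(n); p,d=eyes.camera(n); cv2.imwrite(f"pics/{n}2.png",p); Ws[n]=(cloud(n,d,c),d)
ex=np.array([.9989,-.047]);ey=np.array([.047,.9989])
for n,(W,d) in Ws.items():
    q=W[...,:2]-[.5135,.045]; bx,by=q@ex*1e3,q@ey*1e3
    for i,y in enumerate((166,55,-55,-166)):
        m=(d>0)&(abs(by-y)<35)&(bx>-32)&(bx<55)&(W[...,2]>.04)&(W[...,2]<.15)
        if m.sum()>50: print(n,i+1,m.sum(),"tilt",np.arctan(np.polyfit(bx[m],W[...,2][m]*1e3,1)[0]).round(3))
E
```

```text
[ 0.47017193 -0.11947555  0.2340966 ] [ 0.14372095  0.17555012 -1.03567859] 9.2333
wrist 2 8245 tilt 0.005
wrist 3 9406 tilt 0.005
wrist 4 6898 tilt 0.698
scene 1 1124 tilt 0.004
scene 2 1012 tilt 0.007
scene 3 930 tilt 0.008
scene 4 555 tilt 0.653
```

View pics/scene2.png

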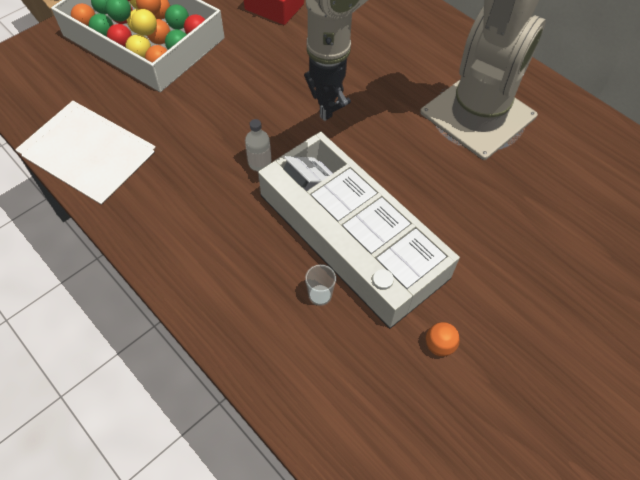

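The scene view shows flap 4 open near (310,165) and the other three closed. The bottle (258,147), beaker (320,285), dish (383,279) and orange (443,339) are where they were, and the hand is clear above the box.

```bash
python3 -c "
from workcell import order; print(order.hand_in())"
```

```text
the job is handed in; nothing more can be done
None
```

The free cell is under flap 4, the rightmost. I pushed that flap fully open, left it open and lifted the hand clear, then handed the job in at about 9 s of the 48 s allowed.

**Finding it:** I pressed the flaps in order with the shut fingertips. Flaps 1, 2 and 3 were firm, giving about 2 mm at 22 N, 16 N and 16 N. The press on flap 1 was harder than intended. Flap 4 gave way at about 2–4 N.

**Opening it:** I pushed flap 4 down until it hit its stop, where the force rose to 26 N.

**Last checks:**
- **Flap 4 tilt:** the wrist camera's depth gives 0.698 rad, against 0.70 for fully open. The scene camera's depth gave 0.653, from far fewer points and a poorer view of that flap, so I trusted the wrist reading.
- **Other flaps:** flaps 1 to 3 read less than 0.01 rad, so they are closed.
- **Bystanders:** the bottle, beaker, orange and dish look unmoved in the scene picture; I compared them by eye only.
- **Hand:** the fingertips are about 13 cm above the box top, and the wrist force is at its noise level.

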